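# Top up the spring-loaded tub dispenser

### The job

Top up the spring-loaded tub dispenser, the little cage of steel rods on the metal tray. Take the loose round snap-top tub that matches the one already in the cage, stand it upright on top of that one, and push the pile down until the sprung platform is fully down on its stop. Leave both tubs standing upright in the cage, one on the other, with the platform still down.

Things in the scene. Friction and masses are not known exactly. Their poses are not given: they have to be found in the camera images.
- tub: The loose round red snap-top tub to load: 62 mm across, 54 mm high, straight side, flat rigid lid, 0.15 to 0.29 kg. Stands upright on the metal tray (its floor 53 mm above the table). Grip across it near the top; along world x there is 25 mm free either side. Not wanted: a square red tub, a red tub 100 mm wide, a wooden cup 60 mm high. Origin: centre of its underside; z up its axis.
- tub_low: An identical round tub (62 mm across, 54 mm high) already standing on the platform inside the dispenser's rod cage, its flat lid showing at the top. The loose tub goes on this lid. Origin: centre of its underside; z up its axis.
- mouth (a point): On the axis of the dispenser (fixed on the tray, left or right), level with the tops of its six 8 mm steel rods, 116 mm above the tray. Bore 78 mm; the top 14 mm flares to 114 mm over all and guides a tub in from 10 mm off. At the start the lower lid lies 14 mm below this point; a tub set on it has its lid 40 mm above it, or 8 mm above with the platform fully down. z up; x, y mean nothing.
- platform (a joint): How far the dispenser's platform (74 mm across) has sunk, in m: 0 = top (start), 0.032 = down on its hard stop. It is sprung, but its stiff guide holds it wherever it is left: the tubs' weight does not sink it, pushing it down takes about 7 to 11 N on the pile, and it does not come back up after the push.

How it is judged:
At the end, for the whole second after the job is handed in: The platform is still at least 24 mm down of its 32 mm; the tub stands on the lower tub (its underside 46 to 62 mm above the other's underside), both within 20 mm of the dispenser's axis, upright within 10 degrees and at rest (value of joint platform above 0.024 m and z of tub in the frame of tub_low between 0.046 and 0.062 m and horizontal distance between each of tub, tub_low and mouth below 0.02 m and angle between each of tub, tub_low's own z axis and vertical below 0.175 rad and linear speed of each of tub, tub_low below 0.02 m/s); the robot touches nothing.
It also fails if it takes over 40 s, if anything falls off the work surface, if the arm or the gripper's body presses on something with over 40 N, if the wrist force passes 120 N, or if a joint passes its speed limit or range.

### The arm

A 6-joint arm with a two-finger parallel gripper is mounted at the origin on the work surface. World frame = base frame: x ahead of the robot, y to its left, z up, the work surface at z = 0. Lengths are in m, angles in rad, forces in N, time in s.
With the tool pointing down it reaches from about 0.3 to 0.85 m from the base axis. Payload 4.2 kg.
Tool frame: the origin (TCP) lies on the centre line of the jaws, within the pads' length; the fingertips stand 22 mm ahead of it and the grasp point (between the pads) lies 3 mm ahead of it; x points along the fingers, y is the direction in which the jaws open and shut, and the axes are right-handed (so a half turn about x gives the same grasp; the last joint's range is limited). The gripper opens to 91 mm and grips with 3 to 60 N. Pads are 32 mm wide; open, the fingers measure 118 mm over their backs; the gripper's body (76 mm by 178 mm) begins 60 mm behind the grasp point.
Start: joints at [-1.294, 0.32, 1.565, -0, 1.257, -0.02], TCP at [0.168, -0.55, 0.236] pointing down, gripper open.
Joint ranges: [-3.11, 3.11], [-0.84, 2.01], [0.21, 2.61], [-1.34, 4.49], [0.05, 2.63], [-2.56, 2.56]. Speed limits (rad/s): [2.57, 2.57, 3.14, 3.14, 3.14, 3.14].

### API

Orientations are given as a 3x3 rotation matrix whose columns are the frame's x, y, z axes.
In Python, from bench import env gives the robot as it stands. The module is installed in compiled form; this text tells all that it offers.
- The arm moves only by the tool drive_tool, never from a script. Its argument "motion" is a list of rows, each a list of 6 numbers: the shift along the tool's x, y, z in m, then the turn, a rotation vector about the tool's x, y, z in degrees. A call has 1 to 12 rows; each row shifts and turns the commanded pose from where the row before left it, along the tool's axes as they then stand; what a row does not reach is not made up. A row lasts 1/10 s, in which the tool goes at most 50 mm and 8.59 degrees, less where a joint would pass 70% of its speed; a pose out of reach is approached as far as the arm can. A call with a gripper value outside its range is refused whole. "grip" is the gripper command: -1 is shut, 1 is fully open, values between are in proportion, set as the call begins (left out, the last holds). The fingers move at their own pace and stop on an object; "force" is the grip in N (left out, the last holds). Time passes only in rows, so rows that do not move let the fingers close. It gives the time, the measured TCP pose, the force and the opening at its end, in the units of the state.
- env.observe(): the state, without advancing time (a new reading comes with each control period).
- env.camera(name): name is "scene" or "side" or "wrist"; returns a dict with "pixels" (480x640x3 uint8, red, green, blue), "vfov" (degrees; the focal length in pixels is half the picture's height over the tangent of half this angle, whatever the lens; pixels are square), "cx", "cy" (the principal point, pixels), "eye" and "rotation" of the camera in the world; the wrist camera has in their place "tool_from_camera" (4x4, takes a point from camera to tool coordinates, whose origin is the TCP and whose axes are the tool frame's). Camera axes: x right, y up, looking along -z (the intrinsics and any distortion apply to the point x, -y, -z); pixel columns grow to the right and rows downward; lengths in m; the calibration is good to about 2 mm. The wrist camera is an equidistant fisheye: a pixel r from the principal point sees the ray r / f radians off the axis. A picture is of the moment at which its call begins: read the wrist's pose just before it. There is no depth.
- env.finish_job(): hands the job in, once; it reports no verdict.
The state is a dict: "time": time; "qpos": joint angles; "joint_vel": joint speeds; "tau": joint torques, N m; "tcp_pos": TCP position; "eef_rot": TCP orientation; "wrist_force": force on the tool from outside, world axes, zero at the start; "ft_torque": the same for the moment, N m; "width": opening from 0.0 (shut) to 1.0 (fully open).
Only numpy, scipy, OpenCV 4.12 (cv2) and the standard library are available. Lean on these libraries where they do the work, as an engineer would, in place of code of your own. Each camera call takes 0.05 s, during which the arm holds its last target.

## Working session

There is one attempt and no reset: what is moved stays moved. The work goes in short steps, Python scripts to look and compute and a tool call to move; the robot and the scene stay as the last step left them, time stands still between calls to the robot, and variables do not carry over. Pictures are saved under pics/ and viewed, and the job is handed in when it is done.

Besides the shell and the picture viewer there is one more tool, called after "Call:" as name(argument=value, ...), one argument or row to a line, values as JSON. drive_tool: Moves the arm, as the interface text tells. Its arguments: {"type":"object","properties":{"motion":{"type":"array"},"grip":{"type":"number"},"force":{"type":"number"}},"required":["motion"]}

```bash
mkdir -p pics
cat > h.py <<'E'
import numpy as np, cv2
from bench import env
def snap(n,f):
    s=env.observe(); c=env.camera(n); cv2.imwrite('pics/'+f,c['pixels'][:,:,::-1]); 
    if n=='wrist':
        T=np.eye(4);T[:3,:3]=s['eef_rot'];T[:3,3]=s['tcp_pos'];M=T@np.array(c['tool_from_camera']);c['eye']=M[:3,3];c['rotation']=M[:3,:3]
    np.savez('pics/'+f+'.npz',**{k:np.array(v) for k,v in c.items()})
    return c
def ray(c,u,v,fish=False):
    f=240/np.tan(np.radians(float(c['vfov']))/2)
    x=(u-float(c['cx']));y=(v-float(c['cy']))
    if fish:
        r=np.hypot(x,y);t=r/f;d=np.array([np.sin(t)*x/max(r,1e-9),-np.sin(t)*y/max(r,1e-9),-np.cos(t)])
    else: d=np.array([x/f,-y/f,-1])
    return np.array(c['eye']),np.array(c['rotation'])@d
def onz(c,u,v,z,fish=False):
    e,d=ray(c,u,v,fish);return e+d*(z-e[2])/d[2]
E
python3 - <<'E'
from h import *
for n in('scene','side','wrist'):
    c=snap(n,n+'0.png');print(n,c['vfov'],c['cx'],c['cy'],c['eye'],{k:v for k,v in c.items() if k not in('pixels','eye','rotation')}.keys())
s=env.observe();print(s)
E
```

```text
scene 44.33045860853459 310.45532762542723 237.50650053855037 [1.02159865 0.00873435 0.89042084] dict_keys(['vfov', 'cx', 'cy'])
side 48.72504559548435 322.7345131121206 244.8251330238513 [ 0.48299283 -0.54571643  0.59101501] dict_keys(['vfov', 'cx', 'cy'])
wrist 65.70646984690485 318.96553335552 237.88615290559113 [ 0.23807386 -0.52768277  0.38509913] dict_keys(['vfov', 'cx', 'cy', 'tool_from_camera'])
{'time': 0.15, 'qpos': array([-1.29403420e+00,  3.20134866e-01,  1.56538261e+00, -4.10104313e-06,
        1.25741559e+00, -2.00165960e-02]), 'joint_vel': array([ 0.00102433, -0.00134188, -0.00411158,  0.0004359 ,  0.00067226,
        0.00173266]), 'tau': array([ 9.62576587e-05, -4.12773764e+01, -2.32154167e+01,  7.26918736e-02,
        4.33980231e-02, -9.97033862e-05]), 'tcp_pos': array([ 0.16804804, -0.54952752,  0.23532554]), 'eef_rot': array([[-3.70009939e-04,  2.92442235e-01, -9.56283118e-01],
       [ 1.28833572e-03, -9.56282251e-01, -2.92442469e-01],
       [-9.99999102e-01, -1.34022032e-03, -2.29298396e-05]]), 'wrist_force': array([-0.72930518,  0.33972126, -0.11813743]), 'ft_torque': array([-0.00487387, -0.00957795, -0.0197663 ]), 'width': 0.9986180229634961}
```

View pics/scene0.png

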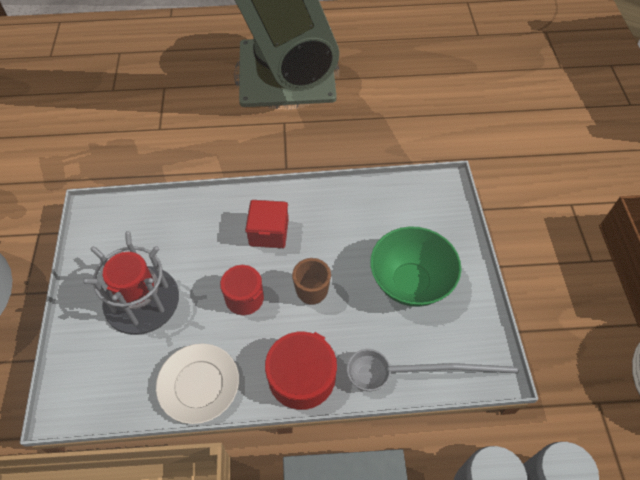

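View pics/side0.png

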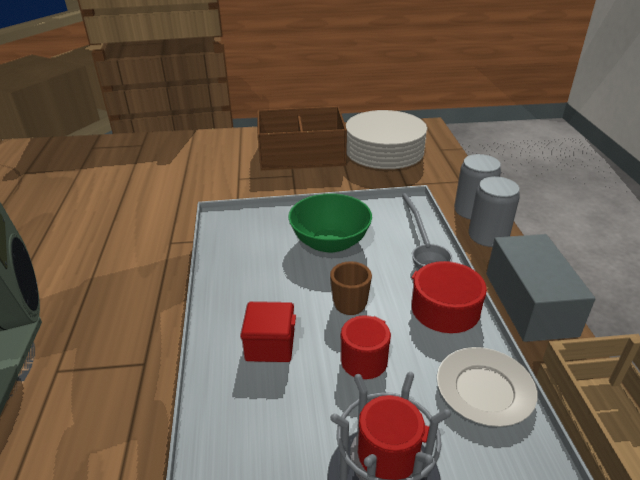

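View pics/wrist0.png

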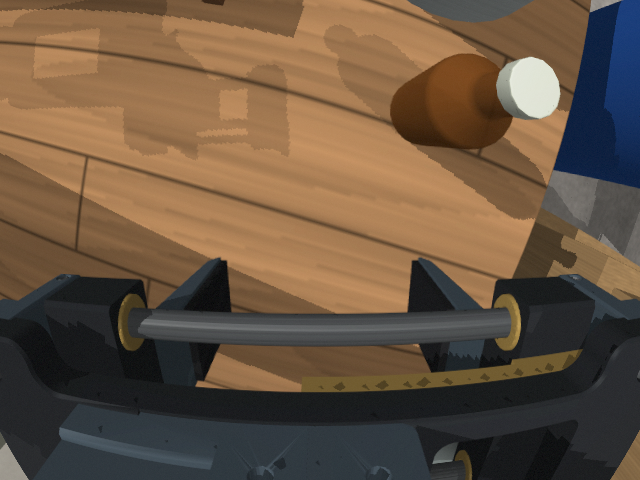

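The scene camera faces the robot. The loose round tub is at about (243,290) and the cage, with its red tub, at about (128,275). The square tub is at (268,224), the wide tub at (301,370) and the wooden cup at (312,280). Next I'll segment the lids.

Run:
```python
import cv2,numpy as np
a=cv2.imread('pics/scene0.png');b=cv2.imread('pics/side0.png')
o=[cv2.resize(a[255:325,205:285],(400,350),interpolation=cv2.INTER_NEAREST),cv2.resize(a[225:335,85:195],(400,400),interpolation=cv2.INTER_NEAREST)[:350],cv2.resize(b[310:390,325:405],(400,350),interpolation=cv2.INTER_NEAREST)]
z=np.hstack(o[:2]);cv2.imwrite('pics/z1.png',z)
cv2.imwrite('pics/z2.png',cv2.resize(b[310:480,320:460],(494,600),interpolation=cv2.INTER_NEAREST))
for x in(a[270:315:3,243],b[318:380:4,365]):print(x.tolist())
```

```text
[[60, 61, 156], [59, 60, 156], [61, 63, 157], [56, 59, 154], [61, 62, 158], [57, 58, 158], [61, 63, 159], [58, 59, 158], [58, 59, 155], [60, 62, 176], [53, 54, 138], [51, 51, 102], [52, 52, 110], [54, 55, 112], [50, 50, 106]]
[[38, 41, 166], [32, 35, 158], [32, 34, 160], [34, 36, 159], [33, 35, 159], [32, 33, 159], [31, 34, 157], [31, 34, 152], [33, 36, 147], [16, 18, 97], [17, 19, 98], [15, 17, 96], [14, 17, 96], [15, 17, 97], [16, 19, 97], [16, 17, 96]]
```

View pics/z1.png

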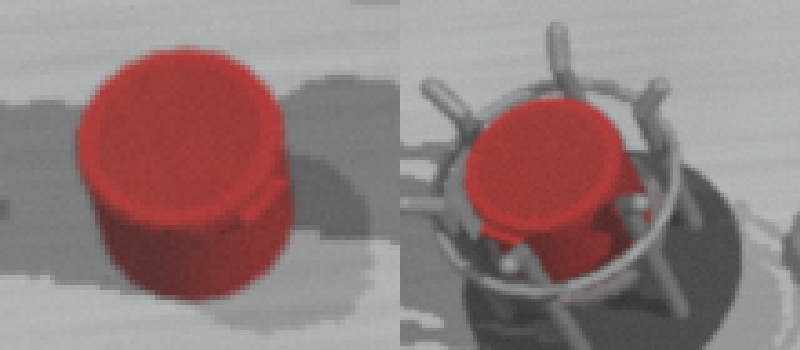

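View pics/z2.png

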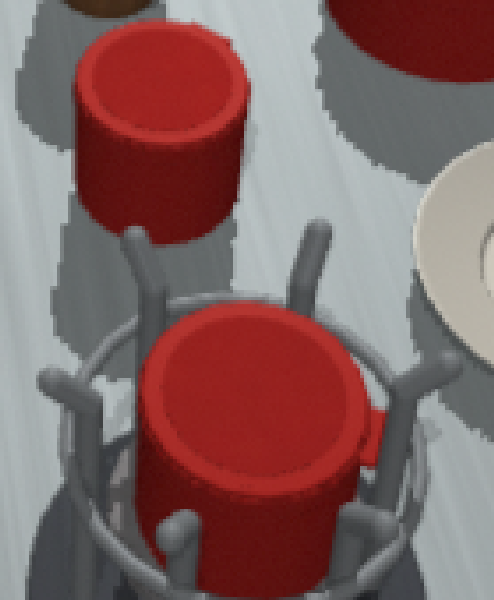

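```bash
cat > lid.py <<'E'
from h import *
def lid(name,box,z,thr,fish=False):
    d=np.load('pics/'+name+'.npz');im=d['pixels'].astype(int)
    R,G,B=im[...,0],im[...,1],im[...,2]
    m=((R>thr)&(G<0.55*R)).astype(np.uint8)
    u0,v0,u1,v1=box;mm=np.zeros_like(m);mm[v0:v1,u0:u1]=m[v0:v1,u0:u1]
    mm=cv2.morphologyEx(mm,cv2.MORPH_OPEN,np.ones((5,5)))
    cs=max(cv2.findContours(mm,0,1)[0],key=cv2.contourArea);h=cv2.convexHull(cs)
    P=np.array([onz(d,*p[0].astype(float),z,fish)[:2] for p in cs])
    from scipy.optimize import least_squares
    r=least_squares(lambda q:np.hypot(*(P-q[:2]).T)-q[2],[*P.mean(0),.031],loss='soft_l1',f_scale=.001)
    e=cv2.fitEllipse(h)
    print(name,'circle',r.x.round(4),'rms',np.sqrt(np.mean(r.fun**2)).round(4),'enclosing',[np.round(x,4) for x in cv2.minEnclosingCircle(P.astype(np.float32))],'ell',np.round(e[0],1))
    return r.x
E
python3 - <<'E'
from lid import *
for t in(128,138):
  lid('scene0.png',(205,255,285,325),.107,t)
  lid('side0.png',(330,310,400,385),.107,t)
  lid('scene0.png',(85,245,165,325),.155,t)
  lid('side0.png',(352,392,428,455),.155,t)
E
```

```text
scene0.png circle [ 0.5865 -0.0822  0.0311] rms 0.0057 enclosing [array([ 0.5939, -0.0788]), np.float64(0.0408)] ell [243.3 286.1]
side0.png circle [ 0.5821 -0.0864  0.0296] rms 0.0005 enclosing [array([ 0.5828, -0.0862]), np.float64(0.0311)] ell [365.5 332.7]
scene0.png circle [ 0.5816 -0.2461  0.0311] rms 0.0016 enclosing [array([ 0.5828, -0.2445]), np.float64(0.0346)] ell [124.4 271.8]
side0.png circle [ 0.5773 -0.2494  0.0298] rms 0.0008 enclosing [array([ 0.5789, -0.2498]), np.float64(0.0321)] ell [392.6 422.6]
scene0.png circle [ 0.5853 -0.083   0.0301] rms 0.0016 enclosing [array([ 0.5869, -0.0812]), np.float64(0.0337)] ell [241.4 283. ]
side0.png circle [ 0.5821 -0.0862  0.0295] rms 0.0006 enclosing [array([ 0.5827, -0.0857]), np.float64(0.0309)] ell [365.5 332.6]
scene0.png circle [ 0.5805 -0.2464  0.0302] rms 0.0008 enclosing [array([ 0.5812, -0.2462]), np.float64(0.0319)] ell [124.1 270.1]
side0.png circle [ 0.5772 -0.2493  0.0296] rms 0.0004 enclosing [array([ 0.5772, -0.2491]), np.float64(0.0303)] ell [391.6 422.3]
```

Run:
```python
from lid import *
from scipy.optimize import least_squares
T={'scene0.png':[(127.6,232.7),(93.2,249.2),(156.4,248.4),(150.4,280.8),(114.7,297)],
'side0.png':[(357.7,376.6),(410.7,374.6),(447.5,412.5),(333.6,417.6),(370.4,460)]}
for n,t in T.items():
    d=np.load('pics/'+n+'.npz');P=np.array([onz(d,*p,.167)[:2] for p in t])
    r=least_squares(lambda q:np.hypot(*(P-q[:2]).T)-q[2],[*P.mean(0),.05]);print(n,P.round(3).tolist(),r.x.round(4),r.fun.round(4))
# body check on tub_low lid height through two views: triangulate
for a,b in(((124.1,270.1),(391.6,422.3)),((241.4,283),(365.5,332.6))):
    o1,d1=ray(np.load('pics/scene0.png.npz'),*a);o2,d2=ray(np.load('pics/side0.png.npz'),*b)
    A=np.stack([d1,-d2],1);s=np.linalg.lstsq(A,o2-o1,rcond=None)[0];print('tri',(o1+s[0]*d1).round(4),(o2+s[1]*d2).round(4))
psi=-73.
for i in range(12):
    c,s=np.cos(np.radians(psi)),np.sin(np.radians(psi));d=np.array([.0297,.0332]);print([0,round(d@[c,s],3),round(d@[s,-c],3),-6.1,0,0]);psi+=6.1
```

```text
scene0.png [[0.524, -0.245], [0.55, -0.292], [0.555, -0.199], [0.608, -0.203], [0.631, -0.25]] [ 0.5778 -0.2467  0.053 ] [ 0.0005 -0.0003 -0.0004  0.0001  0.0001]
side0.png [[0.552, -0.203], [0.605, -0.206], [0.629, -0.254], [0.522, -0.248], [0.548, -0.294]] [ 0.5755 -0.2496  0.0528] [-0.0004 -0.0004  0.0006  0.001  -0.0008]
tri [ 0.5785 -0.2481  0.1504] [ 0.5779 -0.2476  0.1506]
tri [ 0.5837 -0.083   0.1018] [ 0.583  -0.0825  0.1021]
[0, np.float64(-0.023), np.float64(-0.038), -6.1, 0, 0]
[0, np.float64(-0.019), np.float64(-0.04), -6.1, 0, 0]
[0, np.float64(-0.014), np.float64(-0.042), -6.1, 0, 0]
[0, np.float64(-0.01), np.float64(-0.043), -6.1, 0, 0]
[0, np.float64(-0.005), np.float64(-0.044), -6.1, 0, 0]
[0, np.float64(-0.001), np.float64(-0.045), -6.1, 0, 0]
[0, np.float64(0.004), np.float64(-0.044), -6.1, 0, 0]
[0, np.float64(0.009), np.float64(-0.044), -6.1, 0, 0]
[0, np.float64(0.013), np.float64(-0.042), -6.1, 0, 0]
[0, np.float64(0.018), np.float64(-0.041), -6.1, 0, 0]
[0, np.float64(0.022), np.float64(-0.039), -6.1, 0, 0]
[0, np.float64(0.026), np.float64(-0.036), -6.1, 0, 0]
```

The two views agree to 3 mm. The cage axis is at (0.577, -0.248), with rod tips on a 53 mm radius as expected. The tub is at (0.584, -0.084), and its triangulated lid height is 102 mm against a true 107 mm. I'll move over the tub.

Call:
drive_tool(
  motion=[
    [0,-0.023,-0.038,-6.1,0,0],
    [0,-0.019,-0.04,-6.1,0,0],
    [0,-0.014,-0.042,-6.1,0,0],
    [0,-0.01,-0.043,-6.1,0,0],
    [0,-0.005,-0.044,-6.1,0,0],
    [0,-0.001,-0.045,-6.1,0,0],
    [0,0.004,-0.044,-6.1,0,0],
    [0,0.009,-0.044,-6.1,0,0],
    [0,0.013,-0.042,-6.1,0,0],
    [0,0.018,-0.041,-6.1,0,0],
    [0,0.022,-0.039,-6.1,0,0],
    [0,0.026,-0.036,-6.1,0,0],
  ],
  grip=0.71,
  force=20,
)

```text
time: 1.35
tcp_pos: [0.5238, -0.1499, 0.2358]
eef_rot: [[-0.0, 1.0, 0.008], [-0.0, 0.008, -1.0], [-1.0, -0.0, 0.0]]
wrist_force: [0.6, -1.4, 0.3]
width: 0.852
```

Call:
drive_tool(
  motion=[
    [0,0.03,-0.033,0,0,0],
    [0,0.03,-0.033,0,0,0],
    [0,0,0,0,0,0],
    [0,0,0,0,0,0],
  ],
)

```text
time: 1.75
tcp_pos: [0.5827, -0.0847, 0.2352]
eef_rot: [[-0.002, 1.0, 0.006], [-0.0, 0.006, -1.0], [-1.0, -0.002, 0.0]]
wrist_force: [-0.1, -0.8, 0.0]
width: 0.854
```

Run:
```python
from lid import *
s=env.observe();print(s['tcp_pos'],s['eef_rot'],s['width'])
snap('wrist','w1.png')
```

```text
[ 0.58274641 -0.08466229  0.23515426] [[-1.76990375e-03  9.99982481e-01  5.64845157e-03]
 [-3.12269193e-04  5.64790747e-03 -9.99984002e-01]
 [-9.99998385e-01 -1.77163927e-03  3.02267470e-04]] 0.8539103772159092
```

View pics/w1.png

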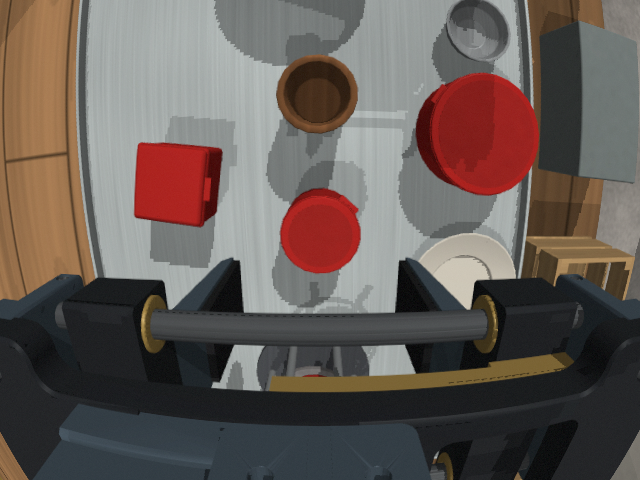

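The wrist view shows the round tub's lid at about (320,231), midway between the jaws. The square tub is on the left, the wide one on the right and the cup above it.

Run:
```python
from lid import *
for t in(90,128,140): lid('w1.png',(270,180,370,290),.107,t,True)
d=np.load('pics/w1.png.npz');print(onz(d,320,231,.107,True))
```

```text
w1.png circle [ 0.5831 -0.0812  0.0321] rms 0.0013 enclosing [array([ 0.5827, -0.081 ]), np.float64(0.0338)] ell [320.5 231. ]
w1.png circle [ 0.5831 -0.0829  0.031 ] rms 0.001 enclosing [array([ 0.5839, -0.0817]), np.float64(0.0333)] ell [321.  232.5]
w1.png circle [ 0.5831 -0.0832  0.0307] rms 0.001 enclosing [array([ 0.5837, -0.0816]), np.float64(0.0333)] ell [321.  232.9]
[ 0.58279973 -0.0802791   0.107     ]
```

Call:
drive_tool(
  motion=[
    [0.03,0,-0.001,0,0,0],
    [0.03,0,0,0,0,0],
    [0.03,0,0,0,0,0],
    [0.027,0,0,0,0,0],
    [0.02,0,0,0,0,0],
    [0,0,0,0,0,0],
  ],
)

```text
time: 2.4
tcp_pos: [0.5797, -0.0854, 0.0964]
eef_rot: [[-0.007, 1.0, 0.002], [0.001, 0.002, -1.0], [-1.0, -0.007, -0.001]]
wrist_force: [-0.5, 0.1, 0.0]
width: 0.854
```

Call:
drive_tool(
  motion=[
    [0,0,0,0,0,0],
    [0,0,0,0,0,0],
    [0,0,0,0,0,0],
    [0,0,0,0,0,0],
    [0,0,0,0,0,0],
    [0,0,0,0,0,0],
  ],
  grip=-1,
  force=20,
)

```text
time: 3.0
tcp_pos: [0.5835, -0.085, 0.1006]
eef_rot: [[0.003, 1.0, 0.004], [-0.001, 0.004, -1.0], [-1.0, 0.003, 0.001]]
wrist_force: [-1.7, -2.4, 6.7]
width: 0.674
```

Call:
drive_tool(
  motion=[
    [0,0,0,0,0,0],
    [-0.01,0,0,0,0,0],
    [-0.02,0,0,0,0,0],
    [-0.02,0,0,0,0,0],
    [0,0,0,0,0,0],
    [0,0,0,0,0,0],
    [0,0,0,0,0,0],
  ],
)

```text
time: 3.7
tcp_pos: [0.5818, -0.0841, 0.1476]
eef_rot: [[-0.003, 1.0, 0.004], [0.0, 0.004, -1.0], [-1.0, -0.003, -0.0]]
wrist_force: [0.2, 0.1, -3.1]
width: 0.677
```

Run:
```python
from lid import *
s=env.observe();print(s['tcp_pos'],s['eef_rot'].round(4),s['width'],s['wrist_force'])
snap('side','s2.png');snap('scene','c2.png')
a=cv2.imread('pics/s2.png')[150:480,230:550];cv2.imwrite('pics/s2z.png',cv2.resize(a,(580,598)))
```

```text
[ 0.58182268 -0.0841093   0.14764768] [[-2.6e-03  1.0e+00  3.7e-03]
 [ 5.0e-04  3.7e-03 -1.0e+00]
 [-1.0e+00 -2.6e-03 -5.0e-04]] 0.6772736798236756 [ 0.23796001  0.08978416 -3.11105216]
```

View pics/s2z.png

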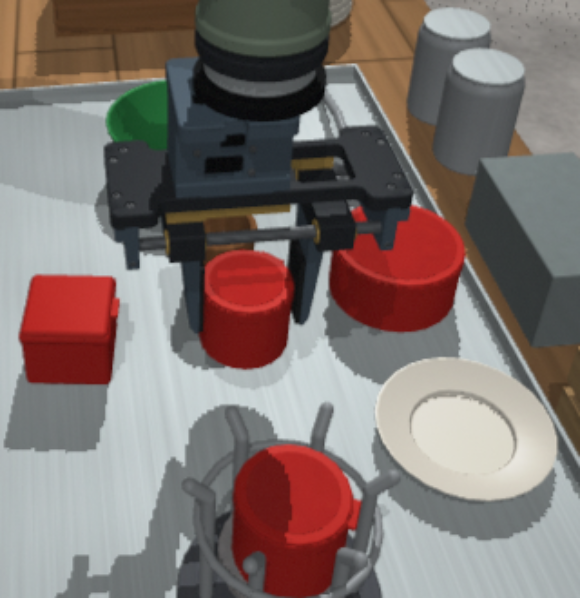

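The side view shows the tub held upright and clear of the tray, lid between the pads. The wrist force of -3.1 N fits its weight. Next I'll raise it and carry it over the cage.

Call:
drive_tool(
  motion=[
    [-0.025,0,0,0,0,0],
    [-0.035,0,0,0,0,0],
    [-0.035,0,0.005,0,0,0],
    [-0.005,0,0.025,0,0,0],
    [0,0,0.035,0,0,0],
    [0,-0.004,0.035,0,0,0],
    [0,0,0.035,0,0,0],
    [0,0,0.02,0,0,0],
    [0,0,0.009,0,0,0],
    [0,0,0,0,0,0],
    [0,0,0,0,0,0],
    [0,0,0,0,0,0],
  ],
)

```text
time: 5.0
tcp_pos: [0.5795, -0.2469, 0.249]
eef_rot: [[-0.0, 1.0, 0.005], [0.001, 0.005, -1.0], [-1.0, -0.0, -0.001]]
wrist_force: [0.4, -1.0, -2.2]
width: 0.682
```

Run:
```python
from lid import *
s=env.observe();print(s['tcp_pos'],s['eef_rot'].round(4),s['width'],s['wrist_force'])
snap('side','s3.png');snap('scene','c3.png');snap('wrist','w3.png')
a=np.hstack([cv2.imread('pics/'+x) for x in('c3.png','s3.png')]);cv2.imwrite('pics/j3.png',cv2.resize(a[100:],(800,238)))
cv2.imwrite('pics/c3z.png',cv2.resize(cv2.imread('pics/c3.png')[150:350,30:230],(600,600)))
cv2.imwrite('pics/s3z.png',cv2.resize(cv2.imread('pics/s3.png')[230:480,260:510],(600,600)))
```

```text
[ 0.57951223 -0.24691111  0.2489799 ] [[-1.0e-04  1.0e+00  5.1e-03]
 [ 7.0e-04  5.1e-03 -1.0e+00]
 [-1.0e+00 -1.0e-04 -7.0e-04]] 0.6820220620512836 [ 0.37379083 -1.03307017 -2.18449426]
```

View pics/c3z.png

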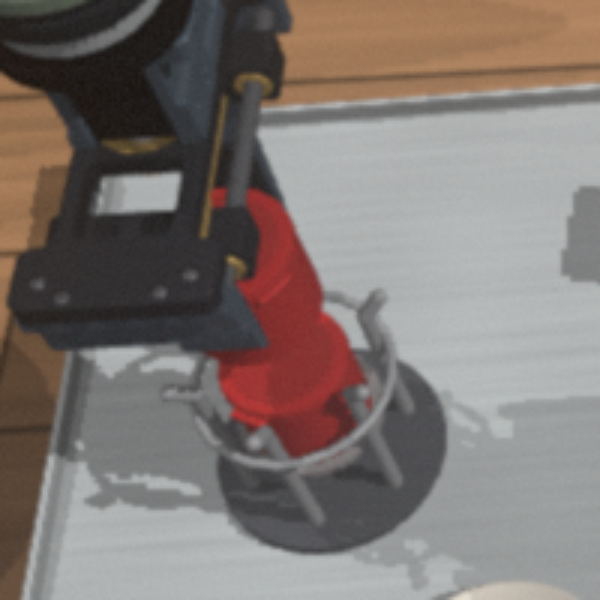

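View pics/s3z.png

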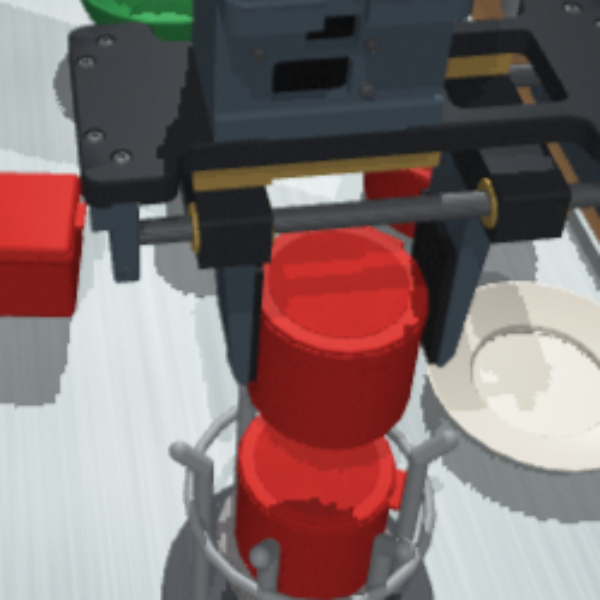

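View pics/w3.png

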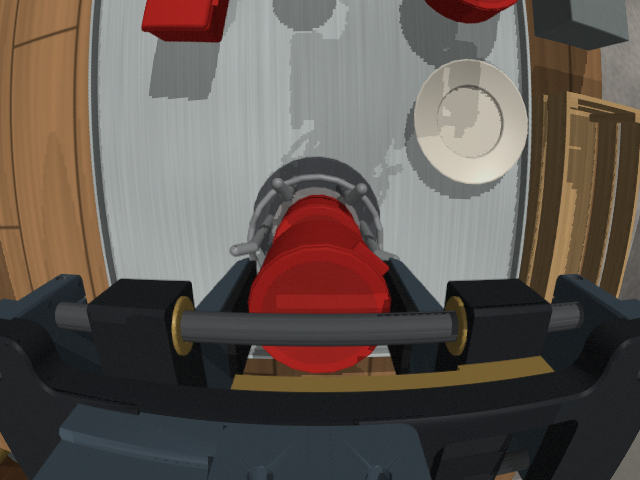

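Run:
```python
from lid import *
d=np.load('pics/s3.png.npz')
P=[onz(d,260+a/2.4,230+b/2.4,.257)[:2].round(4) for a,b in((262,290),(335,228),(428,310),(345,353),(345,290))];print(P)
w=np.load('pics/w3.png.npz')
print([onz(w,a,b,.257,True)[:2].round(4) for a,b in((320,247),(320,372),(250,305),(388,295),(320,307))])
# vertical direction through tub as seen in side: project axis pts
def proj(d,p):
    q=d['rotation'].T@(np.array(p)-d['eye']);f=240/np.tan(np.radians(float(d['vfov']))/2);return np.array([d['cx']+f*q[0]/-q[2],d['cy']-f*q[1]/-q[2]])
for z in(.257,.203):
  for x in(.5485,.6105): print(z,x,(proj(d,[x,-.247,z])-[260,230])*2.4)
```

```text
[array([ 0.5508, -0.2501]), array([ 0.5826, -0.2236]), array([ 0.6054, -0.2653]), array([ 0.5731, -0.2802]), array([ 0.5794, -0.2533])]
[array([ 0.5794, -0.2153]), array([ 0.5797, -0.2756]), array([ 0.5497, -0.2413]), array([ 0.6082, -0.2363]), array([ 0.5795, -0.2417])]
0.257 0.5485 [253.80776653 283.8649234 ]
0.257 0.6105 [427.672246   268.97547254]
0.203 0.5485 [247.85410344 383.0070449 ]
0.203 0.6105 [410.11759804 368.08512856]
```

The held tub is upright and its lid is centred at about (0.5795, -0.248), 2.5 mm from the cage axis. I'll correct that and lower it.

Call:
drive_tool(
  motion=[
    [0.01,-0.002,0,0,0,0],
    [0.013,0,0,0,0,0],
    [0.01,0,0,0,0,0],
    [0.006,0,0,0,0,0],
    [0.003,0,0,0,0,0],
    [0,0,0,0,0,0],
    [0,0,0,0,0,0],
  ],
)

```text
time: 5.85
tcp_pos: [0.5776, -0.2486, 0.2073]
eef_rot: [[0.001, 1.0, 0.003], [-0.0, 0.003, -1.0], [-1.0, 0.001, 0.0]]
wrist_force: [-0.0, 0.0, -2.6]
width: 0.676
```

Call:
drive_tool(
  motion=[
    [0.002,0,0,0,0,0],
    [0,0,0,0,0,0],
    [0.002,0,0,0,0,0],
    [0,0,0,0,0,0],
    [0,0,0,0,0,0],
  ],
)

```text
time: 6.35
tcp_pos: [0.5773, -0.2484, 0.2029]
eef_rot: [[-0.0, 1.0, 0.004], [-0.0, 0.004, -1.0], [-1.0, -0.0, 0.0]]
wrist_force: [0.5, -0.8, -4.0]
width: 0.678
```

Call:
drive_tool(
  motion=[
    [0.002,0,0,0,0,0],
    [0,0,0,0,0,0],
    [0,0,0,0,0,0],
  ],
)

```text
time: 6.65
tcp_pos: [0.5775, -0.2485, 0.2019]
eef_rot: [[0.001, 1.0, 0.004], [-0.001, 0.004, -1.0], [-1.0, 0.001, 0.001]]
wrist_force: [-1.6, 0.8, 4.5]
width: 0.675
```

Call:
drive_tool(
  motion=[
    [0.002,0,0,0,0,0],
    [0,0,0,0,0,0],
    [0,0,0,0,0,0],
  ],
)

```text
time: 6.95
tcp_pos: [0.5775, -0.2485, 0.1997]
eef_rot: [[0.001, 1.0, 0.004], [-0.0, 0.004, -1.0], [-1.0, 0.001, 0.0]]
wrist_force: [-1.1, 1.8, 5.1]
width: 0.677
```

The force sign flipped at TCP z = 0.202, against the expected 0.201, so the tub is seated on the lower lid. Releasing.

Call:
drive_tool(
  motion=[
    [0,0,0,0,0,0],
    [0,0,0,0,0,0],
    [0,0,0,0,0,0],
    [0,0,0,0,0,0],
  ],
  grip=0.75,
)

```text
time: 7.35
tcp_pos: [0.5773, -0.2484, 0.1985]
eef_rot: [[-0.0, 1.0, 0.004], [0.0, 0.004, -1.0], [-1.0, -0.0, -0.0]]
wrist_force: [-0.3, 0.6, 0.5]
width: 0.872
```

Call:
drive_tool(
  motion=[
    [-0.01,0,0,0,0,0],
    [-0.02,0,0,0,0,0],
    [-0.03,0,0,0,0,0],
    [-0.01,0,0,0,0,0],
    [0,0,0,0,0,0],
    [0,0,0,0,0,0],
  ],
)

```text
time: 7.95
tcp_pos: [0.577, -0.2482, 0.2681]
eef_rot: [[-0.001, 1.0, 0.004], [0.0, 0.004, -1.0], [-1.0, -0.001, -0.0]]
wrist_force: [-0.2, -0.7, 0.2]
width: 0.876
```

Call:
drive_tool(
  motion=[
    [0,0,0,0,0,0],
    [0,0,0,0,0,0],
    [0,0,0,0,0,0],
    [0,0,0,0,0,0],
    [0,0,0,0,0,0],
    [0,0,0,0,0,0],
    [0,0,0,0,0,0],
    [0,0,0,0,0,0],
  ],
  grip=-1,
)

```text
time: 8.75
tcp_pos: [0.5774, -0.2484, 0.269]
eef_rot: [[0.0, 1.0, 0.004], [-0.0, 0.004, -1.0], [-1.0, 0.0, 0.0]]
wrist_force: [0.4, -0.6, 0.5]
width: 0.206
```

Run:
```python
from lid import *
s=env.observe();print(s['tcp_pos'],s['eef_rot'].round(4),s['width'],s['wrist_force'])
snap('side','s4.png');snap('scene','c4.png')
a=[cv2.resize(cv2.imread('pics/c4.png')[150:350,30:230],(400,400)),cv2.resize(cv2.imread('pics/s4.png')[230:480,260:510],(400,400))]
cv2.imwrite('pics/j4.png',np.hstack(a))
```

```text
[ 0.57736591 -0.24839939  0.2690306 ] [[ 1.0e-04  1.0e+00  3.6e-03]
 [-1.0e-04  3.6e-03 -1.0e+00]
 [-1.0e+00  1.0e-04  1.0e-04]] 0.20586562424730775 [ 0.39041156 -0.63821077  0.45116426]
```

View pics/j4.png

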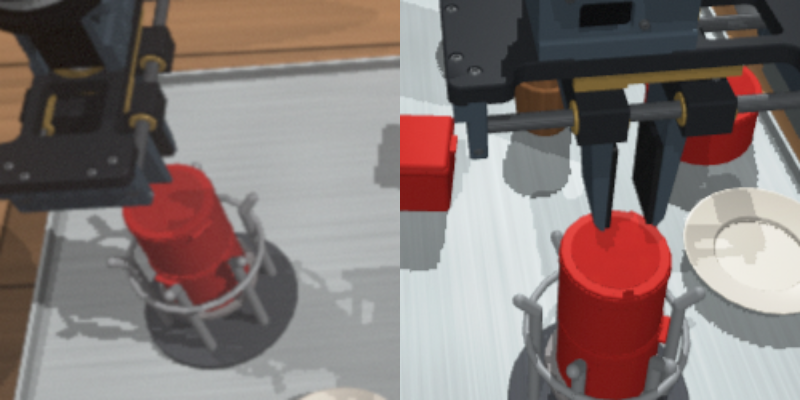

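Both views show the new tub upright on the lower one, lid at about (173,190) and (615,245) in the joined picture. Next, push down with the shut fingertips.

Call:
drive_tool(
  motion=[
    [0.01,0,0,0,0,0],
    [0.01,0,0,0,0,0],
    [0.01,0,0,0,0,0],
    [0.004,0,0,0,0,0],
    [0.004,0,0,0,0,0],
    [0,0,0,0,0,0],
  ],
)

```text
time: 9.45
tcp_pos: [0.5771, -0.2483, 0.2303]
eef_rot: [[-0.001, 1.0, 0.004], [0.0, 0.004, -1.0], [-1.0, -0.001, -0.0]]
wrist_force: [-0.1, -0.3, 0.2]
width: 0.003
```

Call:
drive_tool(
  motion=[
    [0.004,0,0,0,0,0],
    [0.004,0,0,0,0,0],
    [0.004,0,0,0,0,0],
    [0.004,0,0,0,0,0],
    [0,0,0,0,0,0],
  ],
)

```text
time: 9.95
tcp_pos: [0.5779, -0.2486, 0.2159]
eef_rot: [[0.002, 1.0, 0.004], [-0.001, 0.004, -1.0], [-1.0, 0.002, 0.001]]
wrist_force: [-0.1, -0.3, 3.0]
width: 0.002
```

Call:
drive_tool(
  motion=[
    [0.003,0,0,0,0,0],
    [0.003,0,0,0,0,0],
    [0.003,0,0,0,0,0],
    [0.003,0,0,0,0,0],
  ],
)

```text
time: 10.35
tcp_pos: [0.578, -0.2486, 0.2047]
eef_rot: [[0.003, 1.0, 0.004], [-0.001, 0.004, -1.0], [-1.0, 0.003, 0.001]]
wrist_force: [-0.5, 0.9, 7.5]
width: 0.005
```

Call:
drive_tool(
  motion=[
    [0.002,0,0,0,0,0],
    [0.002,0,0,0,0,0],
    [0,0,0,0,0,0],
  ],
)

```text
time: 10.65
tcp_pos: [0.578, -0.2486, 0.2003]
eef_rot: [[0.002, 1.0, 0.004], [-0.001, 0.004, -1.0], [-1.0, 0.002, 0.001]]
wrist_force: [-1.1, 0.7, 6.5]
width: 0.004
```

Call:
drive_tool(
  motion=[
    [0.001,0,0,0,0,0],
    [0.001,0,0,0,0,0],
    [0,0,0,0,0,0],
  ],
)

```text
time: 10.95
tcp_pos: [0.578, -0.2487, 0.1993]
eef_rot: [[0.003, 1.0, 0.004], [-0.001, 0.004, -1.0], [-1.0, 0.003, 0.001]]
wrist_force: [-0.5, 0.6, 10.3]
width: 0.008
```

Call:
drive_tool(
  motion=[
    [0.001,0,0,0,0,0],
    [0.001,0,0,0,0,0],
    [0,0,0,0,0,0],
  ],
)

```text
time: 11.25
tcp_pos: [0.5782, -0.2487, 0.1993]
eef_rot: [[0.005, 1.0, 0.004], [-0.002, 0.004, -1.0], [-1.0, 0.005, 0.002]]
wrist_force: [-2.8, 1.1, 16.5]
width: 0.007
```

Call:
drive_tool(
  motion=[
    [0.002,0,0,0,0,0],
    [0,0,0,0,0,0],
    [0,0,0,0,0,0],
  ],
)

```text
time: 11.55
tcp_pos: [0.5784, -0.2488, 0.1992]
eef_rot: [[0.007, 1.0, 0.004], [-0.003, 0.004, -1.0], [-1.0, 0.007, 0.003]]
wrist_force: [-5.1, 2.0, 25.1]
width: 0.005
```

Call:
drive_tool(
  motion=[
    [-0.005,0,0,0,0,0],
    [-0.01,0,0,0,0,0],
    [-0.03,0,0,0,0,0],
    [-0.04,0,0,0,0,0],
    [-0.03,0,-0.03,0,0,0],
    [0,0,-0.045,0,0,0],
    [0,0,-0.045,0,0,0],
    [0,0,-0.03,0,0,0],
    [0,0,0,0,0,0],
  ],
)

```text
time: 12.45
tcp_pos: [0.5766, -0.0949, 0.308]
eef_rot: [[-0.001, 1.0, 0.008], [0.001, 0.008, -1.0], [-1.0, -0.0, -0.001]]
wrist_force: [0.8, -0.5, 0.7]
width: 0.009
```

Run:
```python
from lid import *
snap('side','s5.png');snap('scene','c5.png')
a=[cv2.resize(cv2.imread('pics/c5.png')[200:350,55:205],(400,400)),cv2.resize(cv2.imread('pics/s5.png')[330:480,310:460],(400,400))]
cv2.imwrite('pics/j5.png',np.hstack(a))
for t in(128,138):
  lid('scene0.png',(85,245,165,325),.155,t)
  lid('scene0.png',(85,245,165,325),.155,t)
  lid('c5.png',(85,235,165,325),.177,t); lid('side0.png',(352,392,428,455),.155,t); lid('s5.png',(352,370,440,455),.177,t)
```

```text
scene0.png circle [ 0.5816 -0.2461  0.0311] rms 0.0016 enclosing [array([ 0.5828, -0.2445]), np.float64(0.0346)] ell [124.4 271.8]
scene0.png circle [ 0.5816 -0.2461  0.0311] rms 0.0016 enclosing [array([ 0.5828, -0.2445]), np.float64(0.0346)] ell [124.4 271.8]
c5.png circle [ 0.5862 -0.2394  0.0357] rms 0.0082 enclosing [array([ 0.5941, -0.2368]), np.float64(0.0487)] ell [125.4 269.7]
side0.png circle [ 0.5773 -0.2494  0.0298] rms 0.0008 enclosing [array([ 0.5789, -0.2498]), np.float64(0.0321)] ell [392.6 422.6]
s5.png circle [ 0.5767 -0.248   0.0284] rms 0.0021 enclosing [array([ 0.5767, -0.2489]), np.float64(0.0315)] ell [391.9 407.2]
scene0.png circle [ 0.5805 -0.2464  0.0302] rms 0.0008 enclosing [array([ 0.5812, -0.2462]), np.float64(0.0319)] ell [124.1 270.1]
scene0.png circle [ 0.5805 -0.2464  0.0302] rms 0.0008 enclosing [array([ 0.5812, -0.2462]), np.float64(0.0319)] ell [124.1 270.1]
c5.png circle [ 0.5809 -0.2439  0.0301] rms 0.0052 enclosing [array([ 0.5846, -0.2383]), np.float64(0.0401)] ell [124.2 263.9]
side0.png circle [ 0.5772 -0.2493  0.0296] rms 0.0004 enclosing [array([ 0.5772, -0.2491]), np.float64(0.0303)] ell [391.6 422.3]
s5.png circle [ 0.5766 -0.2478  0.0282] rms 0.0022 enclosing [array([ 0.5765, -0.2484]), np.float64(0.0314)] ell [391.8 407.1]
```

View pics/j5.png

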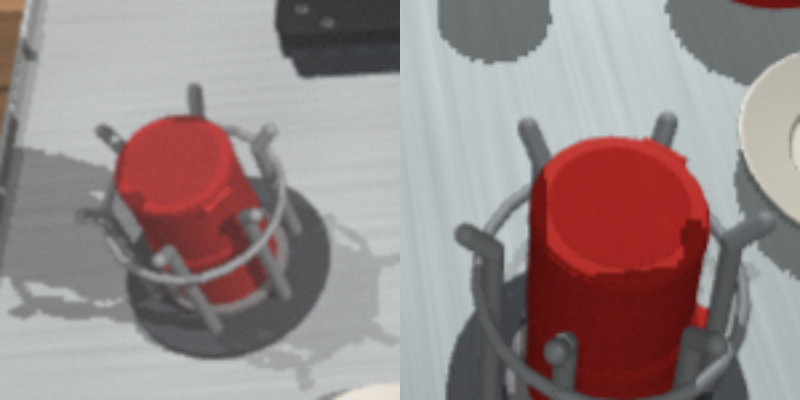

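The views after retreat show the pile upright in the cage, lid just above the rod tops, and the robot well clear. Handing in.

```bash
python3 -c "
from bench import env
s=env.observe();print(s['time'],abs(s['joint_vel']).max(),s['wrist_force']);print(env.finish_job())"
```

```text
12.55 0.031055906724166603 [-0.32159779  0.88422988  0.6323118 ]
the job is handed in; nothing more can be done
None
```

I stood the loose round tub on the one in the cage and pushed the pile down until the platform stopped. I then moved the arm clear and handed the job in at 12.55 s of the 40 s allowed.

**Platform:** The TCP stayed at z = 0.199, the height expected with the platform on its stop, while the push rose from 10 to 25 N. After I backed off, a circle fit of the top lid in the side view, at the fully-down height (0.177), gave a radius of 28 to 31 mm against a true 31 mm. That fits the platform staying down.

**Tubs:** Both tubs look upright, one on the other. The side view puts the top lid at (0.577, -0.248), about 2 mm or less from the cage axis measured at the start. I judged upright by eye and did not re-measure the lower tub after the push.

**Checks that disagreed:**
- The last lid fit in the scene view was poor (5 to 8 mm rms), because the red side of the pile ran into the colour mask. Its centre came out 6 to 13 mm off the axis, so I relied on the side view and the picture itself.
- At the start the scene and side cameras differed by about 3 mm in each direction. I averaged them, and the wrist view of the loose tub agreed.

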